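# Open the combination lock on the polish case and show it

### The job

Turn the dial of the padlock on the pink polish case, feeling its clicks, until its red line points at the red mark on the lock's body and the dial rests in that notch; then pull the shackle all the way out so that it comes free of the staple. Carry the opened lock over to the grey square mat and finish while still holding it up there in the gripper, above the middle of the mat with its underside about 15 cm over the table, the lock flat with its dial facing up and the shackle still fully out. Do not push the two polish bottles, the clock or the white tray out of place.

Things in the scene. Friction and masses are not known exactly. Their poses are not given: they have to be found in the camera images.
- case: fixed case, 210 x 180 mm, white sides, flat pink two-leaf lid with its top at 50 mm. Origin on the table under the lock; it spans x -80..130, y -92..92 mm of its frame. On the lid a steel seat (top at 56 mm) carries the lock; low rails (tops at 64 mm, 4 mm thick) run along both sides of the lock and behind it, 1.5 to 2.5 mm clear of it.
- staple (a point): top middle of the dark steel staple fixed to the lid: an arch of 5 mm rod, 25 mm wide along the case's y, 81.5 mm high over the table, 33 mm in x and 19 mm in y from the case's origin, close in front of the lock body. It goes over the lock's +y shackle leg, so the shut lock can be neither lifted nor pulled off.
- lock: loose teal padlock, about 0.37 kg in all, lying on its back with the dial up. Body 56 x 54 x 26 mm (x, y, z); origin at the centre of its underside, z up, x towards the shackle. At the start it lies on the seat with its axes along those of the case. A red mark on the top face at the +x edge is the index for the dial.
- dial (a joint): round black dial on the lock's z axis, 36 mm wide, 20 mm tall, red line to its rim. Rad, positive anticlockwise from above; 0 = red line at the red mark, where alone (+-0.12) the shackle comes out. A sprung notch every 0.524 rad; let go, it springs to the nearest (unless right between two); a click takes 0.06 N m. Starts at 0.8 to 2.6 (turn clockwise); stops at -1.8, 3.2. Grip at any yaw.
- dial_grip (a point): on the dial's axis, 38 mm above the lock's underside, 9 mm below the dial's top and 12 mm above the lock body's top face
- shackle (a joint): how far the shackle is out of the lock body, m: 0 shut, 0.028 fully out (end stop). Slides along the lock's +x, stays where left (4 N friction); with the dial off its notch it stops after 2 mm. Pulled along +x, the lock body first moves 2.5 mm and rests on the staple. Fully out, the +y leg's free end stands 16 mm off the lock body, out of the staple: then lift the lock straight up.
- shackle_grip (a point): middle between the two straight shackle legs, on their axes' height: 13 mm above the lock's underside, 19 mm above the lid, 56 mm in x from the lock's origin while shut. The shackle is a steel U of 9 mm round bar, 47 mm wide over its legs (along y), the legs straight for about 10 mm either side of this point; the bow ends 24.5 mm beyond it in +x.
- mat: fixed grey square mat, 130 x 130 x 4 mm, origin at the centre of its underside on the table; it lies to the left or to the right of the case
- tray: loose white open tray, 120 x 120 x 35 mm, origin at the centre of its underside; on the other side of the case from the mat. Leave alone
- polish_red: loose red polish bottle with gold cap, 28 mm diameter, 78 mm tall, origin at the centre of its underside. Leave alone
- polish_blue: loose blue polish bottle with gold cap, 28 mm diameter, 78 mm tall, origin at the centre of its underside. Leave alone
- clock: loose white desk clock, 45 x 100 x 55 mm (x, y, z), origin at the centre of its underside. Leave alone
Things that resemble listed ones, but are neither listed nor needed, are in the scene too. There is more than one size of the mat; the job needs the smaller.

How it is judged (in metres and radians):
On the way, in this order (a step that is already met when the one before it is completed fails the run):
1. the dial rests with its red line at the red mark (value of joint dial between -0.16 and 0.16 rad), for 0.2 s.
2. the shackle is pulled fully out while the lock is still at the staple (value of joint shackle above 0.024 m and horizontal distance between lock and case below 0.05 m), for 0.1 s.
At the end, for the whole second after the job is handed in: the gripper still holds the lock, at rest, its origin within 50 mm of the mat's centre seen from above and 100 to 220 mm above the table, flat to 0.45 rad with the dial up, the shackle at least 22 mm out, and nothing else carries it (value of joint shackle above 0.022 m and height (world z) of lock between 0.1 and 0.22 m and horizontal distance between lock and mat below 0.05 m and angle between lock's own z axis and vertical below 0.45 rad and linear speed of lock below 0.05 m/s and contact force between lock and the fingers above 2 N and contact force between lock and case below 0.1 N and contact force between lock and mat below 0.1 N); the arm keeps its last pose, push and grip.
It fails at once if a polish bottle is pushed 30 mm out of place (distance of any of polish_red, polish_blue from where it was at the start of the episode above 0.03 m).
It fails at once if the clock or the tray is pushed 30 mm out of place (distance of any of clock, tray from where it was at the start of the episode above 0.03 m).
It also fails if it takes over 72 s, if anything falls off the work surface, if the arm or the gripper's body presses on something with over 40 N, if the wrist force passes 120 N, or if a joint passes its speed limit or range.

### The arm

A 6-joint arm with a two-finger parallel gripper is mounted at the origin on the work surface. World frame = base frame: x ahead of the robot, y to its left, z up, the work surface at z = 0. Lengths are in m, angles in degrees, forces in N, time in s.
With the tool pointing down it reaches from about 0.325 to 0.75 m from the base axis. Payload 7.6 kg.
Tool frame: the origin (TCP) lies midway between the tips of the shut fingers; the grasp point (between the pads) lies 19 mm behind it; z points along the fingers, y is the line along which they close (so a half turn about z gives the same grasp; the last joint's range is limited). The gripper opens to 85 mm and grips with 20 to 120 N. Pads are 22 mm wide; open, the fingers measure 114 mm over their backs; the gripper's body (76 mm by 85 mm) begins 54 mm behind the grasp point. The pads swing forward as they close: fully open they stand 13 mm farther back than shut.
Start: joints at [-80.289, 2.991, 80.254, -0, 96.75, -4.028], TCP at [0.125, -0.51, 0.231] pointing down, gripper open.
Joint ranges: [-166.34, 166.34], [-52.06, 124.39], [6.96, 135.62], [-60.46, 240.46], [14.63, 156.25], [-167.68, 167.68]. Speed limits (degrees/s): [147.25, 147.25, 172.46, 180, 180, 180].

### API

Orientations are given as a 3x3 rotation matrix whose columns are the frame's x, y, z axes.
In Python, from rig import bot gives the robot as it stands.
- The arm moves only by the shell command python3 -m crank 'ROWS' [OPENING]. ROWS is JSON, a list that holds one entry, the list of rows, each a list of 6 numbers: the shift along the world's x, y, z in units of 15 cm (1.0 is 15 cm), then the turn, a rotation vector about the world's x, y, z in units of 180 degrees (1.0 is 180 degrees). In form: [[[dx, dy, dz, ax, ay, az], ...]]. A call has 1 to 12 rows; each row is the pose to reach, as a shift and turn from the pose commanded when the call began, turning the shorter way round; what a row does not reach only later rows make up. A row lasts 1/10 s, in which the tool goes at most 50 mm and 8.59 degrees, less where a joint would pass 70% of its speed; a pose out of reach is approached as far as the arm can. A call with a number of a shift or a turn outside -1 to 1 is refused whole. A call with a gripper value outside its range is refused whole. OPENING is the closure, from 0 (fully open) to 1 (shut), set as the call begins (- or left out, the last holds). The fingers move at their own pace and stop on an object; the grip force is fixed at half the most. Time passes only in rows, so rows that repeat a pose let the fingers close. It gives the time, the measured TCP pose, the force, the opening and the grip force at its end, in the units of the state.
- bot.read_state(): the state, without advancing time (a new reading comes with each control period).
- bot.grab_frame(name): name is "side" or "top"; returns (picture, depth): 420x560x3 uint8, red, green, blue; 420x560 float32, m along the optical axis (not along the pixel's ray), 0 where there is no reading.
- bot.calibration(name): a dict with "fx", "fy", "cx", "cy" (pixels), "R" (3x3) and "t" (3): a world point X has camera coordinates R X + t. Camera axes: x right, y down, z forward; pixel columns grow to the right and rows downward; lengths in m; the calibration is good to about 2 mm. A picture is of the moment at which its call begins. calibration takes no time and is no camera call.
- bot.job_done(): hands the job in; it is judged then, once.
The state is a dict: "time_s": time; "qpos": joint angles; "dq": joint speeds; "effort": joint torques, N m; "ee_pos": TCP position; "tool_rot": TCP orientation; "force": force on the tool from outside, world axes, zero at the start; "torque": the same for the moment, N m; "gripper_width": finger opening in m; "grasp_force": force on a finger pad.
Only numpy, scipy, OpenCV 4.12 (cv2) and the standard library are available. Lean on these libraries where they do the work, as an engineer would, in place of code of your own. Each camera call takes 0.05 s, during which the arm holds its last target. There are 200 camera calls.

## Working session

There is one attempt and no reset: what is moved stays moved. The work goes in short steps, Python scripts to look and compute and a shell command to move; the robot and the scene stay as the last step left them, time stands still between calls to the robot, and variables do not carry over. Pictures are saved under pics/ and viewed, at most 10 in all, crops included, and the job is handed in when it is done.

```bash
mkdir -p pics; cat > h.py <<'E'
import numpy as np, cv2
from rig import bot
def grab(n):
    im,d=bot.grab_frame(n); np.savez('last_%s.npz'%n,im=im,d=d); return im,d
def save(im,f): cv2.imwrite('pics/'+f,cv2.cvtColor(im,cv2.COLOR_RGB2BGR))
def ray(n,u,v):
    c=bot.calibration(n);R=np.array(c['R']);t=np.array(c['t'])
    return -R.T@t, R.T@np.array([(u-c['cx'])/c['fx'],(v-c['cy'])/c['fy'],1])
def atz(n,u,v,z):
    o,r=ray(n,u,v); return o+r*(z-o[2])/r[2]
def atd(n,u,v,d):
    o,r=ray(n,u,v); return o+r*d
def proj(n,X):
    c=bot.calibration(n); p=np.array(c['R'])@np.array(X)+np.array(c['t']); return c['fx']*p[0]/p[2]+c['cx'],c['fy']*p[1]/p[2]+c['cy']
E
python3 - <<'E'
from h import *
for n in('top','side'):
    im,d=grab(n); save(im,n+'0.png'); print(n,ray(n,280,210)[0].round(3),ray(n,280,210)[1].round(2),bot.calibration(n)['fx'])
s=bot.read_state(); print(s['ee_pos'],s['tool_rot'],s['gripper_width'],s['force'])
E
```

```text
top [0.405 0.    0.898] [ 0.19 -0.03 -0.98] 419.92602769201983
side [ 0.188 -0.569  0.67 ] [ 0.44  0.64 -0.63] 447.4331239479388
[ 0.12466822 -0.50969587  0.23055018] [[ 9.71383974e-01  2.37514450e-01 -2.47817265e-04]
 [ 2.37514560e-01 -9.71382941e-01  1.41967666e-03]
 [ 9.64682586e-05 -1.43791137e-03 -9.99998962e-01]] 0.08517740737628465 [-0.33202727  0.41907501 -0.23993253]
```

View pics/top0.png

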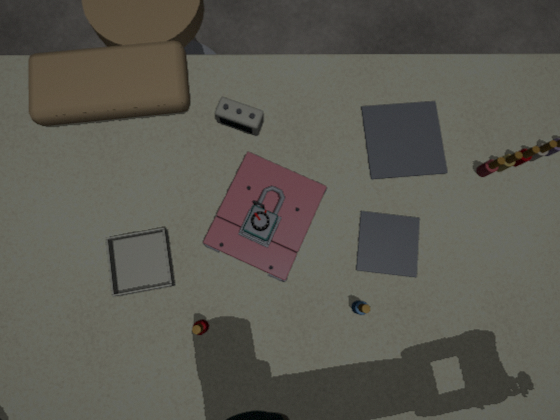

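View pics/side0.png

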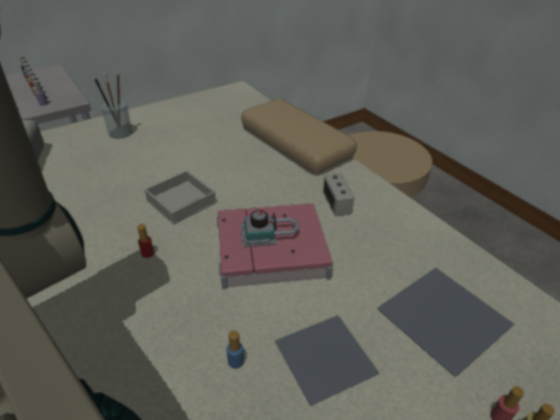

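Top view: the lock is at (262,218) on the pink case, with its shackle toward (272,195). There are two grey mats: the small one at (388,244), which I want, and a larger decoy at (404,139). The tray is at (141,261), the clock at (240,115), the red bottle at (200,327) and the blue bottle at (361,307). The bottle row at (520,157) is also a decoy.

```bash
python3 - <<'E'
from h import *
im=np.load('last_top.npz')['im']; d=np.load('last_top.npz')['d']
c=im[175:255,225:305]; c=np.clip(c.astype(float)*1.8,0,255).astype(np.uint8)
a=cv2.resize(c,(560,560),interpolation=cv2.INTER_CUBIC); save(a,'crop0.png')
C=np.array([atz('top',u,v,.05)[:2] for u,v in((248,153),(326,188),(286,280),(204,243))]);print('corners',C.round(4))
print('edges',[np.linalg.norm(C[i]-C[i-1]).round(4) for i in range(4)])
# pink mask fit
hsv=cv2.cvtColor(im,cv2.COLOR_RGB2HSV); m=((hsv[...,0]>160)|(hsv[...,0]<8))&(hsv[...,1]>60)&(hsv[...,2]>60)
m[:140]=0;m[290:]=0;m[:,:195]=0;m[:,335:]=0
m=cv2.morphologyEx(m.astype(np.uint8),cv2.MORPH_OPEN,np.ones((3,3)))
v,u=np.nonzero(m); P=np.array([atz('top',a,b,.05)[:2] for a,b in zip(u,v)]).astype(np.float32)
r=cv2.minAreaRect(P);print('rect',r)
print('box',cv2.boxPoints(r).round(4).tolist())
mt=np.array([atz('top',u,v,.004)[:2] for u,v in((360,212),(420,215),(416,276),(357,271))]);print('mat',mt.round(3).tolist(),mt.mean(0))
for n,u,v,z in(('red',200,327,.078),('blue',364,308,.078),('clock',240,112,.055),('tray',141,260,.035),('lock',262,218,.1)):print(n,atz('top',u,v,z).round(3))
for u,v in((260,221),(297,210),(388,244)):print('depth',atd('top',u,v,d[v,u]).round(4))
E
```

```text
corners [[ 0.6879  0.035 ]
 [ 0.6099 -0.1267]
 [ 0.4226 -0.0389]
 [ 0.4993  0.1248]]
edges [np.float64(0.2089), np.float64(0.1796), np.float64(0.2068), np.float64(0.1807)]Traceback (most recent call last):
  File "<stdin>", line 11, in <module>
  File "h.py", line 10, in atz
    o,r=ray(n,u,v); return o+r*(z-o[2])/r[2]
        ~~~^^^^^^^
  File "h.py", line 7, in ray
    c=bot.calibration(n);R=np.array(c['R']);t=np.array(c['t'])
ValueError: time passes only in moves, steps and waits
```

View pics/crop0.png

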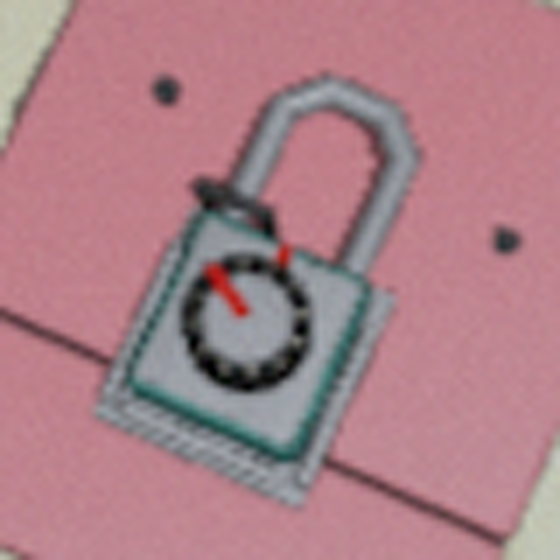

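The crop shows the lock with its dial centre at about full-frame (260.1, 221.0), and the red mark at (265.9, 211.4). The red line points to (255.3, 213.9), which is anticlockwise of the mark. The staple sits over the left (+y) leg.

```bash
sed -i 's/^def ray/_c={}\ndef cal(n):\n    if n not in _c: _c[n]=bot.calibration(n)\n    return _c[n]\ndef ray/; s/c=bot.calibration(n)/c=cal(n)/' h.py; python3 - <<'E'
from h import *
im=np.load('last_top.npz')['im']; d=np.load('last_top.npz')['d']
C=np.array([atz('top',u,v,.05)[:2] for u,v in((248,153),(326,188),(286,280),(204,243))])
hsv=cv2.cvtColor(im,cv2.COLOR_RGB2HSV); m=((hsv[...,0]>160)|(hsv[...,0]<8))&(hsv[...,1]>60)&(hsv[...,2]>60)
m[:140]=0;m[290:]=0;m[:,:195]=0;m[:,335:]=0
m=cv2.morphologyEx(m.astype(np.uint8),cv2.MORPH_OPEN,np.ones((3,3)))
v,u=np.nonzero(m); P=np.array([atz('top',a,b,.05)[:2] for a,b in zip(u,v)]).astype(np.float32)
r=cv2.minAreaRect(P);print('rect',r)
ctr=np.array(r[0]); 
B=C; ex=(B[0]+B[1]-B[2]-B[3]); ex/=np.linalg.norm(ex); ey=np.array([-ex[1],ex[0]]);print('yaw',np.degrees(np.arctan2(ex[1],ex[0])))
# case centre is +25mm in x of frame
for c in (ctr,C.mean(0)): print('origin from rect',c-.025*ex)
f=lambda x,y:(225+x/7-.43,175+y/7-.43)
D=atz('top',*f(246,322),.103)[:2];M=atz('top',*f(286,255),.082)[:2];L=atz('top',*f(212,270),.103)[:2]
S=atz('top',*f(332,80),.073)[:2]
print('dial',D,'mark rel',[(M-D)@ex,(M-D)@ey],'bow rel',[(S-D)@ex,(S-D)@ey])
a=lambda w:np.degrees(np.arctan2(w[1],w[0]));print('dial ang',np.radians(a(L-D)-a(ex)))
mt=np.array([atz('top',u,v,.004)[:2] for u,v in((360,212),(420,215),(416,276),(357,271))]);print('mat',mt.round(3).tolist(),mt.mean(0))
for n,u,v,z in(('red',200,327,.078),('blue',364,308,.078),('clock',240,112,.055),('tray',141,260,.035)):print(n,atz('top',u,v,z).round(3))
for u,v in((259,223),(297,210),(388,244)):print('depth',atd('top',u,v,d[v,u]).round(4))
# side check: dial centre top
print('side proj of dial top',proj('side',[*D,.103]), 'mark',proj('side',[*M,.082]))
E
```

```text
rect ((0.5574363470077515, 0.0005645900964736938), (0.1827128380537033, 0.212189719080925), 64.499267578125)
yaw -25.283298867606852
origin from rect [0.53483117 0.01124195]
origin from rect [0.53230724 0.00922189]
dial [0.53465632 0.01127994] mark rel [np.float64(0.02504498926984929), np.float64(-0.0005628111837871486)] bow rel [np.float64(0.07884806127672356), np.float64(0.00936085939273558)]
dial ang 1.0015364538221894
mat [[0.566, -0.206], [0.558, -0.337], [0.427, -0.317], [0.44, -0.192]] [ 0.49757936 -0.26277925]
red [0.338 0.126 0.078]
blue [ 0.366 -0.186  0.078]
clock [0.778 0.051 0.055]
tray [0.468 0.254 0.035]
depth [0.5298 0.0127 0.1041]
depth [ 0.5638 -0.0648  0.0517]
depth [ 0.4959 -0.2629  0.0009]
side proj of dial top (np.float64(258.1465568493979), np.float64(215.0171132056094)) mark (np.float64(270.72715959330424), np.float64(222.22727565042567))
```

The case yaw is about -25.4° and the dial axis is at (0.5345, 0.0113). The dial sits at about 1.0 rad, so it is two notches (60°) from the mark. The dial, mark and bow offsets match the stated sizes, and the small mat is at (0.498, -0.263). I'll move to above the dial now.

```bash
R='x'; python3 -m crank '[[[0.17,0.22,0,0,0,0.01],[0.34,0.44,0,0,0,0.02],[0.51,0.66,0,0,0,0.03],[0.68,0.87,0,0,0,0.03]]]' 0
python3 -m crank '[[[0.17,0.22,0,0,0,0.01],[0.34,0.44,0,0,0,0.02],[0.51,0.66,0,0,0,0.03],[0.68,0.87,0,0,0,0.03]]]'
python3 -m crank '[[[0.17,0.22,0,0,0,0.01],[0.34,0.44,0,0,0,0.02],[0.51,0.66,0,0,0,0.03],[0.68,0.87,0,0,0,0.03]]]'
python3 -m crank '[[[0.17,0.22,0,0,0,0.01],[0.34,0.44,0,0,0,0.02],[0.51,0.66,0,0,0,0.026],[0.692,0.863,0,0,0,0.026],[0.692,0.863,0,0,0,0.026],[0.692,0.863,0,0,0,0.026],[0.692,0.863,0,0,0,0.026]]]'
cat > st.py <<'E'
from h import *
s=bot.read_state(); R=np.array(s['tool_rot']); print(s['time_s'],np.round(s['ee_pos'],4),'yaw',np.degrees(np.arctan2(R[1,0],R[0,0])).round(2),'z',R[:,2].round(3),'F',np.round(s['force'],1),'T',np.round(s['torque'],2),'w',round(s['gripper_width'],4),'gf',round(s['grasp_force'],1),np.round(s['qpos'],0))
E
python3 st.py
```

```text
time_s: 0.5
ee_pos: [0.2273, -0.3779, 0.2309]
tool_rot: [[0.945, 0.328, -0.0], [0.328, -0.945, 0.001], [0.0, -0.001, -1.0]]
force: [0.5, 0.1, 0.4]
gripper_width: 0.0853
grasp_force: 0.0
time_s: 0.9
ee_pos: [0.3293, -0.2473, 0.2311]
tool_rot: [[0.909, 0.416, -0.0], [0.416, -0.909, 0.0], [-0.0, -0.0, -1.0]]
force: [-0.0, -0.7, 0.4]
gripper_width: 0.0855
grasp_force: 0.0
time_s: 1.3
ee_pos: [0.4314, -0.1168, 0.2311]
tool_rot: [[0.866, 0.5, -0.0], [0.5, -0.866, -0.0], [-0.0, -0.0, -1.0]]
force: [-0.0, -0.4, -0.6]
gripper_width: 0.0853
grasp_force: 0.0
time_s: 2.0
ee_pos: [0.5341, 0.0103, 0.2312]
tool_rot: [[0.823, 0.568, -0.0], [0.568, -0.823, -0.0], [-0.001, 0.0, -1.0]]
force: [0.9, -0.8, -0.3]
gripper_width: 0.0853
grasp_force: 0.0
2.0 [0.5341 0.0103 0.2312] yaw 34.58 z [-0. -0. -1.] F [ 0.9 -0.8 -0.3] T [ 0.01  0.01 -0.05] w 0.0853 gf 0.0 [-3.  4. 79. -0. 97. 53.]
```

```bash
python3 -m crank '[[[0,0.006,-0.3,0,0,0],[0.002,0.006,-0.55,0,0,0],[0.002,0.006,-0.75,0,0,0],[0.002,0.006,-0.88,0,0,0],[0.002,0.006,-0.96,0,0,0],[0.002,0.006,-0.96,0,0,0]]]'; python3 st.py; python3 -m crank '[[[0,0,0,0,0,0],[0,0,0,0,0,0],[0,0,0,0,0,0],[0,0,0,0,0,0],[0,0,0,0,0,0],[0,0,0,0,0,0],[0,0,0,0,0,0],[0,0,0,0,0,0]]]' 1; python3 st.py
```

```text
time_s: 2.6
ee_pos: [0.5338, 0.0111, 0.0862]
tool_rot: [[0.824, 0.567, -0.002], [0.567, -0.824, -0.0], [-0.002, -0.001, -1.0]]
force: [0.5, 0.8, -0.1]
gripper_width: 0.0852
grasp_force: 0.0
2.6 [0.5338 0.0111 0.0862] yaw 34.54 z [-0.002 -0.    -1.   ] F [ 0.5  0.8 -0.1] T [-0.07 -0.    0.01] w 0.0852 gf 0.0 [-3. 10. 90. -0. 81. 53.]
time_s: 3.4
ee_pos: [0.5356, 0.0117, 0.0889]
tool_rot: [[0.823, 0.568, 0.003], [0.568, -0.823, -0.001], [0.002, 0.002, -1.0]]
force: [-2.4, -1.1, 5.7]
gripper_width: 0.0332
grasp_force: 59.6
3.4 [0.5356 0.0117 0.0889] yaw 34.62 z [ 0.003 -0.001 -1.   ] F [-2.4 -1.1  5.7] T [-0.13  0.24 -0.01] w 0.0332 gf 59.6 [-3. 10. 89. -0. 81. 53.]
```

Gripped at 33 mm with 60 N. Turning 60° clockwise.

```bash
python3 -m crank '[[[0,0,0,0,0,-0.03],[0,0,0,0,0,-0.06],[0,0,0,0,0,-0.1],[0,0,0,0,0,-0.14],[0,0,0,0,0,-0.18],[0,0,0,0,0,-0.22],[0,0,0,0,0,-0.26],[0,0,0,0,0,-0.29],[0,0,0,0,0,-0.32],[0,0,0,0,0,-0.335],[0,0,0,0,0,-0.335],[0,0,0,0,0,-0.335]]]'; python3 st.py; python3 -m crank '[[[0,0,0,0,0,0],[0,0,0,0,0,0],[0,0,0,0,0,0],[0,0,0,0,0,0],[0,0,0,0,0,0]]]' 0;  python3 -m crank '[[[0,0,0.3,0,0,0],[0,0,0.6,0,0,0],[-0.2,0,0.8,0,0,0],[-0.5,0,0.8,0,0,0],[-0.8,0,0.8,0,0,0],[-0.8,0,0.8,0,0,0]]]'; python3 st.py
python3 - <<'E'
from h import *
im,d=grab('top'); c=np.clip(im[175:255,225:305].astype(float)*1.8,0,255).astype(np.uint8)
im2,d2=grab('side'); c2=np.clip(im2[200:280,225:325].astype(float)*1.8,0,255).astype(np.uint8)
a=cv2.resize(c,(400,400),interpolation=cv2.INTER_CUBIC);b=cv2.resize(c2,(400,320),interpolation=cv2.INTER_CUBIC)
o=np.zeros((400,800,3),np.uint8);o[:,:400]=a;o[:320,400:]=b;save(o,'after_dial.png')
E
```

```text
time_s: 4.6
ee_pos: [0.5352, 0.0121, 0.0889]
tool_rot: [[0.901, -0.433, 0.001], [-0.433, -0.901, 0.0], [0.001, -0.001, -1.0]]
force: [-2.6, 1.1, 6.6]
gripper_width: 0.0336
grasp_force: 59.8
4.6 [0.5352 0.0121 0.0889] yaw -25.68 z [ 0.001  0.    -1.   ] F [-2.6  1.1  6.6] T [ 0.11  0.59 -0.07] w 0.0336 gf 59.8 [ -3.  10.  89.   0.  81. 113.]
time_s: 5.1
ee_pos: [0.5347, 0.0119, 0.0872]
tool_rot: [[0.901, -0.433, -0.0], [-0.433, -0.901, -0.0], [-0.0, 0.0, -1.0]]
force: [0.4, -0.5, 0.0]
gripper_width: 0.0852
grasp_force: 0.0
time_s: 5.7
ee_pos: [0.4109, 0.0121, 0.207]
tool_rot: [[0.901, -0.433, -0.001], [-0.433, -0.901, -0.0], [-0.0, 0.0, -1.0]]
force: [0.6, -0.2, 0.4]
gripper_width: 0.0856
grasp_force: 0.0
5.7 [0.4109 0.0121 0.207 ] yaw -25.67 z [-0.001 -0.    -1.   ] F [ 0.6 -0.2  0.4] T [-0.03  0.01 -0.05] w 0.0856 gf 0.0 [ -3. -16. 100.  -0.  95. 112.]
```

View pics/after_dial.png

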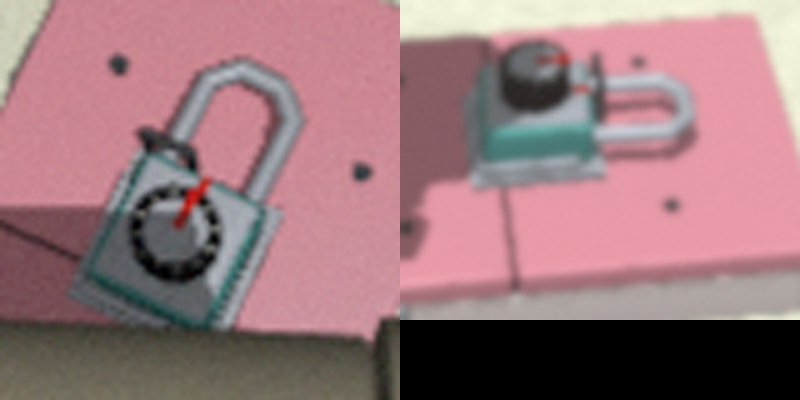

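The red line now meets the red mark: in the left panel the line tip is at (207,183) and the mark at (205,188). The shackle is shut with the staple over its left leg. Next I'll compute the shackle grip point.

```bash
python3 - <<'E'
from h import *
ex=np.array([np.cos(np.radians(-25.4)),np.sin(np.radians(-25.4))]);ey=np.array([-ex[1],ex[0]])
D=np.array([.5348,.0115])
g=lambda x,y:(225+x/5-.4,175+y/5-.4)
for p in((188,108),(178,130),(280,150),(258,195),(240,62)):
    w=atz('top',*g(*p),.069)[:2]-D; print(p,(w@ex).round(4),(w@ey).round(4))
G=D+.056*ex; s=bot.read_state(); print(G,(np.array([*G,.053])-s['ee_pos'])/.15, ex/.15*.01)
E
```

```text
(188, 108) 0.0522 0.0189
(178, 130) 0.0422 0.0187
(280, 150) 0.0518 -0.0221
(258, 195) 0.0313 -0.0216
(240, 62) 0.0783 0.0077
[ 0.58538678 -0.01252037] [ 1.13848486 -0.16259579 -1.03252687] [ 0.06022235 -0.02859568]
```

```bash
python3 -m crank '[[[0.3,-0.05,0,0,0,0],[0.6,-0.1,0,0,0,0],[0.8,-0.13,0,0,0,0],[1,-0.16,0,0,0,0]]]'; python3 -m crank '[[[0.14,0,-0.2,0,0,0],[0.14,0,-0.5,0,0,0],[0.14,0,-0.75,0,0,0],[0.14,0,-0.95,0,0,0],[0.14,0,-0.95,0,0,0]]]';python3 st.py;  python3 -m crank '[[[0,0,-0.03,0,0,0],[0,0,-0.06,0,0,0],[0,0,-0.09,0,0,0],[0,0,-0.09,0,0,0]]]'; python3 st.py
```

```text
time_s: 6.2
ee_pos: [0.5675, -0.0125, 0.2062]
tool_rot: [[0.901, -0.434, -0.001], [-0.434, -0.901, 0.0], [-0.001, 0.0, -1.0]]
force: [0.2, 0.2, 1.3]
gripper_width: 0.0858
grasp_force: 0.0
time_s: 6.7
ee_pos: [0.5836, -0.012, 0.0586]
tool_rot: [[0.901, -0.433, -0.01], [-0.433, -0.901, 0.001], [-0.01, 0.004, -1.0]]
force: [-0.7, -0.5, -1.5]
gripper_width: 0.0856
grasp_force: 0.0
6.7 [ 0.5836 -0.012   0.0586] yaw -25.69 z [-0.01   0.001 -1.   ] F [-0.7 -0.5 -1.5] T [-0.03  0.01 -0.02] w 0.0856 gf 0.0 [ -5.  20.  81.  -0.  80. 111.]
time_s: 7.1
ee_pos: [0.5861, -0.0122, 0.0517]
tool_rot: [[0.901, -0.433, 0.001], [-0.433, -0.901, -0.0], [0.001, -0.0, -1.0]]
force: [0.2, -1.0, -0.1]
gripper_width: 0.0856
grasp_force: 0.0
7.1 [ 0.5861 -0.0122  0.0517] yaw -25.68 z [ 0.001 -0.    -1.   ] F [ 0.2 -1.  -0.1] T [ 0.05 -0.02  0.  ] w 0.0856 gf 0.0 [ -5.  20.  82.  -0.  78. 111.]
```

```bash
python3 -m crank '[[[0,0,0,0,0,0],[0,0,0,0,0,0],[0,0,0,0,0,0],[0,0,0,0,0,0],[0,0,0,0,0,0],[0,0,0,0,0,0],[0,0,0,0,0,0],[0,0,0,0,0,0]]]' 1; python3 st.py
python3 -m crank '[[[0.03,-0.014,0,0,0,0],[0.06,-0.029,0,0,0,0],[0.09,-0.043,0,0,0,0],[0.12,-0.057,0,0,0,0],[0.12,-0.057,0,0,0,0]]]'; python3 st.py
```

```text
time_s: 7.9
ee_pos: [0.5861, -0.0123, 0.0518]
tool_rot: [[0.901, -0.433, 0.001], [-0.433, -0.901, -0.0], [0.001, -0.0, -1.0]]
force: [-1.5, -2.4, 4.5]
gripper_width: 0.0451
grasp_force: 60.6
7.9 [ 0.5861 -0.0123  0.0518] yaw -25.69 z [ 0.001 -0.    -1.   ] F [-1.5 -2.4  4.5] T [-0.25  0.24  0.1 ] w 0.0451 gf 60.6 [ -5.  20.  82.  -0.  78. 111.]
time_s: 8.4
ee_pos: [0.6041, -0.0208, 0.0511]
tool_rot: [[0.901, -0.434, -0.0], [-0.434, -0.901, -0.0], [-0.0, 0.0, -1.0]]
force: [-2.1, -0.3, 4.4]
gripper_width: 0.0449
grasp_force: 60.7
8.4 [ 0.6041 -0.0208  0.0511] yaw -25.69 z [-0. -0. -1.] F [-2.1 -0.3  4.4] T [0.04 0.51 0.07] w 0.0449 gf 60.7 [ -5.  23.  78.  -0.  79. 110.]
```

It slides freely and is 20 mm out so far. I'll continue to the end stop.

```bash
python3 -m crank '[[[0.02,-0.01,0,0,0,0],[0.04,-0.019,0,0,0,0],[0.055,-0.026,0,0,0,0],[0.062,-0.03,0,0,0,0],[0.062,-0.03,0,0,0,0]]]'; python3 st.py;python3 -m crank '[[[0.006,-0.003,0,0,0,0],[0.012,-0.006,0,0,0,0],[0.012,-0.006,0,0,0,0]]]'; python3 st.py
python3 - <<'E'
from h import *
im,d=grab('top'); c=np.clip(im[165:255,215:315].astype(float)*1.8,0,255).astype(np.uint8)
im2,d2=grab('side'); c2=np.clip(im2[190:290,225:325].astype(float)*1.8,0,255).astype(np.uint8)
a=cv2.resize(c,(400,360),interpolation=cv2.INTER_CUBIC);b=cv2.resize(c2,(400,400),interpolation=cv2.INTER_CUBIC)
o=np.zeros((400,800,3),np.uint8);o[:360,:400]=a;o[:,400:]=b;save(o,'pulled.png')
E
```

```text
time_s: 8.9
ee_pos: [0.6133, -0.0252, 0.0512]
tool_rot: [[0.901, -0.433, 0.0], [-0.433, -0.901, 0.0], [0.0, -0.0, -1.0]]
force: [-2.3, 1.6, 2.5]
gripper_width: 0.0447
grasp_force: 60.7
8.9 [ 0.6133 -0.0252  0.0512] yaw -25.69 z [ 0.  0. -1.] F [-2.3  1.6  2.5] T [ 0.24  0.58 -0.01] w 0.0447 gf 60.7 [ -6.  24.  76.   0.  79. 110.]
time_s: 9.2
ee_pos: [0.6148, -0.0259, 0.0513]
tool_rot: [[0.901, -0.433, -0.001], [-0.433, -0.901, 0.0], [-0.001, 0.0, -1.0]]
force: [-3.7, 1.9, 2.8]
gripper_width: 0.0451
grasp_force: 60.7
9.2 [ 0.6148 -0.0259  0.0513] yaw -25.67 z [-0.001  0.    -1.   ] F [-3.7  1.9  2.8] T [0.41 0.8  0.05] w 0.0451 gf 60.7 [ -6.  24.  76.   0.  79. 110.]
```

View pics/pulled.png

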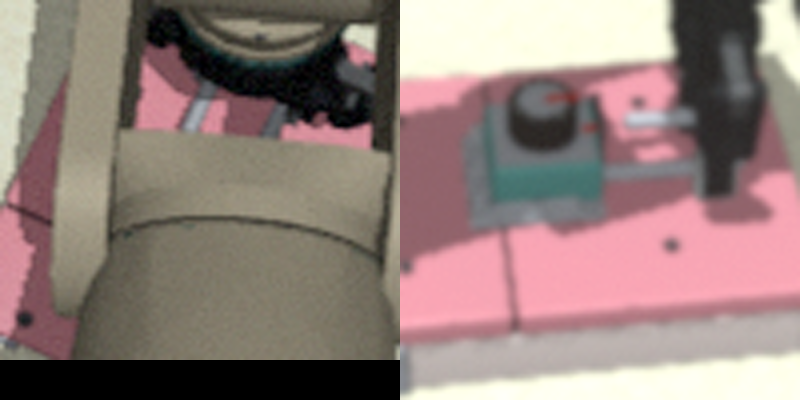

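The side crop shows the +y leg's free end at about (628,118), clear of the staple at (597,110). The force hasn't risen yet, so I'll pull slightly more to confirm the end stop.

```bash
python3 -m crank '[[[0.006,-0.003,0,0,0,0],[0.012,-0.006,0,0,0,0],[0.012,-0.006,0,0,0,0]]]'; python3 st.py;python3 -m crank '[[[0.006,-0.003,0,0,0,0],[0.012,-0.006,0,0,0,0],[0.012,-0.006,0,0,0,0]]]'; python3 st.py
```

```text
time_s: 9.6
ee_pos: [0.6149, -0.0259, 0.0507]
tool_rot: [[0.902, -0.432, -0.005], [-0.432, -0.902, 0.002], [-0.006, 0.001, -1.0]]
force: [-11.7, 5.9, 5.9]
gripper_width: 0.0447
grasp_force: 60.9
9.6 [ 0.6149 -0.0259  0.0507] yaw -25.63 z [-0.005  0.002 -1.   ] F [-11.7   5.9   5.9] T [0.97 2.07 0.19] w 0.0447 gf 60.9 [ -6.  25.  76.   0.  80. 110.]
time_s: 9.9
ee_pos: [0.6151, -0.0258, 0.0502]
tool_rot: [[0.902, -0.432, -0.01], [-0.432, -0.902, 0.003], [-0.011, 0.001, -1.0]]
force: [-21.1, 9.2, 9.4]
gripper_width: 0.0451
grasp_force: 61.2
9.9 [ 0.6151 -0.0258  0.0502] yaw -25.58 z [-0.01   0.003 -1.   ] F [-21.1   9.2   9.4] T [1.61 3.34 0.3 ] w 0.0451 gf 61.2 [ -6.  25.  76.   0.  80. 110.]
```

The end stop is firm at 23 N. I'll back off the load by about 1 mm and lift straight up.

```bash
python3 -m crank '[[[-0.014,0.007,0,0,0,0],[-0.028,0.013,0,0,0,0],[-0.028,0.013,0,0,0,0]]]'; python3 st.py;python3 -m crank '[[[0,0,0.03,0,0,0],[0,0,0.06,0,0,0],[0,0,0.09,0,0,0],[0,0,0.12,0,0,0],[0,0,0.16,0,0,0],[0,0,0.2,0,0,0],[0,0,0.25,0,0,0],[0,0,0.3,0,0,0],[0,0,0.3,0,0,0]]]'; python3 st.py
```

```text
time_s: 10.2
ee_pos: [0.6147, -0.0259, 0.0516]
tool_rot: [[0.901, -0.433, 0.001], [-0.433, -0.901, -0.0], [0.001, -0.0, -1.0]]
force: [-2.0, 2.6, 2.0]
gripper_width: 0.045
grasp_force: 60.8
10.2 [ 0.6147 -0.0259  0.0516] yaw -25.68 z [ 0.001 -0.    -1.   ] F [-2.   2.6  2. ] T [ 0.32  0.26 -0.02] w 0.045 gf 60.8 [ -6.  24.  76.  -0.  79. 110.]
time_s: 11.1
ee_pos: [0.6151, -0.026, 0.0982]
tool_rot: [[0.901, -0.433, 0.003], [-0.433, -0.901, -0.0], [0.003, -0.001, -1.0]]
force: [0.9, 0.2, -3.3]
gripper_width: 0.0448
grasp_force: 61.6
11.1 [ 0.6151 -0.026   0.0982] yaw -25.68 z [ 0.003 -0.    -1.   ] F [ 0.9  0.2 -3.3] T [-0.1  -0.15 -0.  ] w 0.0448 gf 61.6 [ -6.  22.  74.  -0.  84. 110.]
```

The lock is free: the wrist carries its weight and nothing snagged. Raising it and moving to the mat.

```bash
python3 -m crank '[[[0,0,0.1,0,0,0],[0,0,0.2,0,0,0],[0,0,0.33,0,0,0],[-0.03,-0.15,0.33,0,0,0],[-0.06,-0.3,0.33,0,0,0],[-0.08,-0.45,0.33,0,0,0],[-0.1,-0.6,0.33,0,0,0],[-0.12,-0.75,0.33,0,0,0],[-0.14,-0.9,0.33,0,0,0]]]';python3 -m crank '[[[-0.03,-0.15,0,0,0,0],[-0.06,-0.3,0,0,0,0],[-0.08,-0.45,0,0,0,0],[-0.1,-0.6,0,0,0,0],[-0.12,-0.75,0,0,0,0],[-0.135,-0.86,0,0,0,0],[-0.137,-0.923,0,0,0,0],[-0.137,-0.923,0,0,0,0],[-0.137,-0.923,0,0,0,0]]]'; python3 st.py
python3 - <<'E'
from h import *
im,d=grab('top'); im2,d2=grab('side')
f=lambda x:np.clip(x.astype(float)*1.8,0,255).astype(np.uint8)
o=np.zeros((400,800,3),np.uint8);o[:,:400]=cv2.resize(f(im[160:320,310:470]),(400,400));o[:,400:]=cv2.resize(f(im2[200:400,210:410]),(400,400));save(o,'hold.png')
E
```

```text
time_s: 12.0
ee_pos: [0.5935, -0.1619, 0.1475]
tool_rot: [[0.901, -0.433, 0.002], [-0.433, -0.901, -0.001], [0.002, -0.0, -1.0]]
force: [-0.3, -0.0, -2.9]
gripper_width: 0.0447
grasp_force: 62.0
time_s: 12.9
ee_pos: [0.573, -0.2988, 0.1459]
tool_rot: [[0.901, -0.433, 0.0], [-0.433, -0.901, 0.0], [-0.0, -0.0, -1.0]]
force: [0.8, 0.9, -3.2]
gripper_width: 0.045
grasp_force: 61.9
12.9 [ 0.573  -0.2988  0.1459] yaw -25.66 z [ 0.  0. -1.] F [ 0.8  0.9 -3.2] T [-0.12 -0.21  0.01] w 0.045 gf 61.9 [-31.  25.  65.   0.  91.  85.]
```

View pics/hold.png

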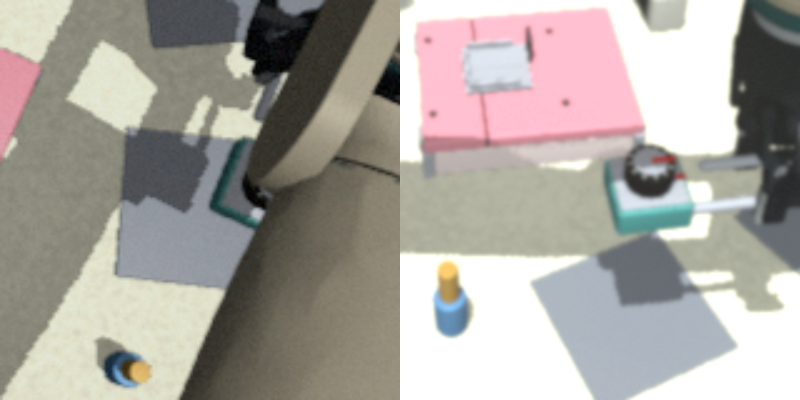

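The lock is held flat over the mat with the dial up, the shackle out and both bottles in place. The dial is at side-view pixel (335,278). I'll check its position and tilt from depth.

```bash
python3 - <<'E'
from h import *
d=np.load('last_side.npz')['d']
P=lambda x,y:atd('side',210+(x-400)/2,200+y/2,np.median(d[int(200+y/2)-1:int(200+y/2)+2,int(210+(x-400)/2)-1:int(210+(x-400)/2)+2])).round(4)
for n,p in dict(dialtop=(650,158),body_near_left=(626,200),body_near_right=(682,190),body_l=(618,178),leg=(725,204)).items():print(n,P(*p))
print('expected dial top px',proj('side',[.573-.0757,-.2988+.0364,.197]))
E
python3 st.py
```

```text
dialtop [ 0.4961 -0.2615  0.1959]
body_near_left [ 0.4713 -0.2689  0.1738]
body_near_right [ 0.5096 -0.2839  0.1752]
body_l [ 0.4787 -0.2499  0.174 ]
leg [ 0.5329 -0.3051  0.1663]
expected dial top px (np.float64(336.1458206651222), np.float64(278.5221860642663))
13.0 [ 0.5731 -0.2984  0.1459] yaw -25.62 z [ 0.  0. -1.] F [-0.7  0.8 -3. ] T [-0.1  -0.28 -0.03] w 0.0451 gf 61.9 [-31.  25.  65.   0.  91.  85.]
```

```bash
python3 -m crank '[[[0,0,0,0,0,0],[0,0,0,0,0,0],[0,0,0,0,0,0]]]' 1; python3 -c "
from rig import bot
print(bot.job_done())"
```

```text
time_s: 13.3
ee_pos: [0.5729, -0.2991, 0.1459]
tool_rot: [[0.901, -0.433, -0.0], [-0.433, -0.901, -0.0], [-0.0, 0.0, -1.0]]
force: [-0.6, 0.4, -3.4]
gripper_width: 0.0452
grasp_force: 61.9
the job is handed in; nothing more can be done
None
```

I handed the job in at 13.3 s; no verdict came back. The dial is at the red mark, the shackle is fully out, and the lock is held flat, dial up, over the middle of the small mat with its underside about 149 mm above the table.

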